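# Offer the truffle dish to the guest

## Robot

A 6-joint arm with a two-finger parallel gripper is mounted at the origin on a cart in front of the work surface, level with it; the furniture and walls round the work are solid. World frame = base frame: x ahead of the robot, y to its left, z up, the work surface at z = 0. Lengths are in m, angles in degrees, forces in N, time in s.
With the tool pointing down it reaches from about 0.3 to 0.75 m from the base axis. Payload 8.5 kg.
Tool frame: the origin (TCP) lies on the centre line of the jaws, within the pads' length; the fingertips stand 19 mm ahead of it and the grasp point (between the pads) is the TCP (env.tcp_to_tips is the z of the fingertips in the tool frame, in m); z points along the fingers, y is the line along which they close (so a half turn about z gives the same grasp; the last joint's range is limited). The gripper opens to 85 mm and grips with 20 to 120 N. Pads are 22 mm wide; open, the fingers measure 114 mm over their backs; the gripper's body (76 mm by 85 mm) begins 54 mm behind the grasp point. The pads swing forward as they close: fully open they stand 13 mm farther back than shut.
Start: joints at [58.883, 21.807, 74.336, -0, 83.858, -12.336], TCP at [0.177, 0.521, 0.25] pointing down, gripper open.
Joint ranges: [-178.18, 178.18], [-50.72, 133.34], [12.68, 142.11], [-81.47, 261.47], [9.98, 163.14], [-165.26, 165.26]. Speed limits (degrees/s): [136.94, 136.94, 180, 180, 180, 180].

## Interface

Orientations are given as a 3x3 rotation matrix whose columns are the frame's x, y, z axes.
In Python, from rig import env gives the robot as it stands.
- The arm moves only by the tool servo_tool, never from a script. Its argument "steps" is a list of rows, each an object of numbers: "tx", "ty", "tz": the shift along the world's x, y, z in cm; "yaw": the turn about the world's z in degrees; "claw": the finger opening in cm, from 0 to 8.54. In form: [{"tx": .., "ty": .., "tz": .., "yaw": .., "claw": ..}, ...]. A call has 1 to 20 rows; each row shifts and turns the commanded pose from where the row before left it; what a row does not reach is not made up. A row lasts 1/10 s, in which the tool goes at most 50 mm and 8.59 degrees, less where a joint would pass 70% of its speed; a pose out of reach is approached as far as the arm can. A call with a gripper value outside its range is refused whole. The fingers move at their own pace and stop on an object; "newtons" is the grip in N (left out, the last holds). Time passes only in rows, so rows that do not move let the fingers close. It gives the time, the measured TCP pose, the force, the opening and the grip force at its end, in the units of the state.
- env.observe(): the state, without advancing time (a new reading comes with each control period).
- env.get_image(name): name is "side" or "top"; returns (picture, depth): 384x512x3 uint8, red, green, blue; 384x512 float32, m along the optical axis (not along the pixel's ray), 0 where there is no reading.
- env.camera_model(name): a dict with "fovy" (degrees; the focal length in pixels is half the picture's height over the tangent of half this angle, whatever the lens; pixels are square), "cx", "cy" (the principal point, pixels), "T" (4x4, takes a point from camera to world coordinates). Camera axes: x right, y down, z forward; pixel columns grow to the right and rows downward; lengths in m; the calibration is good to about 2 mm. A picture is of the moment at which its call begins. camera_model takes no time and is no camera call.
- env.close_job(): hands the job in; it is judged then, once.
The state is a dict: "time_s": time; "q": joint angles; "qvel": joint speeds; "joint_efforts": joint torques, N m; "position": TCP position; "tool_rot": TCP orientation; "ft_force": force on the tool from outside, world axes, zero at the start; "wrist_torque": the same for the moment, N m; "grip_width": finger opening in m; "gripper_force": force on a finger pad.
Only numpy, scipy, OpenCV 4.12 (cv2) and the standard library are available. Lean on these libraries where they do the work, as an engineer would, in place of code of your own. Each camera call takes 0.05 s, during which the arm holds its last target. There are 200 camera calls.

## Task

Pick up the small blue serving dish by the wooden grip of its arch and carry it level to the guest's place, turning it about a quarter turn clockwise (seen from above) on the way so that its brass lip faces squarely towards the guest, parallel to the fork and spoon and pointing the way their black handles point. The loose chocolate truffle must stay near the middle of the dish all the way and must not be touched, and nothing else on the table may be disturbed or touched by the dish. Finish still holding the dish, level and quite still, over the middle of the guest's white plate with its underside about 10 cm above the table: do not put it down or let go.

Things in the scene. Friction and masses are not known exactly. Their poses are not given: they have to be found in the camera images.
- dish: Loose shallow blue dish, 170 mm across, rim 28 mm high, 240 to 390 g, foot 80 mm wide; inside slopes gently (6, then 12 degrees) to a small flat floor. A rigid wire arch, 149 mm high, stands across it in its y-z plane (legs at y = +-83 mm) with a wooden grip on top; balanced about the grip. Origin: centre of underside; z up, +x to the brass lip on the rim. Starts on the board, lip away from the robot.
- dish_grip (a point): Centre of the wooden grip of the arch: a bar 72 mm long along the dish's y, 18 mm wide along its x, 22 mm high, 138 mm above the dish's underside, right above its middle. Pinch it across the 18 mm from above; the truffle's top is 80 mm below the bar's underside.
- dish_middle (a point): Middle of the dish's inner floor, 11 mm above its underside, on its vertical axis.
- dish_lip (a point): Tip of the brass lip, 112 mm from the dish's axis along its +x and 33 mm above its underside.
- truffle: Dark brown chocolate truffle, a firm ball 36 mm in diameter, about 30 g, lying loose in the middle of the dish; it rolls easily if the dish is jerked or tilted. See point truffle_center for its place.
- truffle_center (a point): Centre of the truffle (18 mm above the dish's inner floor when it lies in the middle).
- plate: The guest's loose white plate, 215 mm across and 21 mm high, on the right-hand side of the table. Origin: centre of its underside. z up; its -y axis points to the guest, who sits at the right of the table; fork and spoon lie parallel to y, either side, beyond the rim.
- fork: Loose fork, 193 mm long, 26 mm wide, 14 mm high, 135 mm beside the plate's centre on the robot's side; black handle towards the guest. Origin: middle of its underside. Leave it alone.
- spoon: Loose spoon, 188 mm long, 39 mm wide, 15 mm high, 140 mm beside the plate's centre on the far side; black handle towards the guest. Origin: middle of its underside. Leave it alone.
- board: Fixed wooden board, 230 x 340 mm and 22 mm thick, on which the dish stands at first. Origin: centre of its underside; its length runs along its y.
- candle: Loose green candle in a glass, 76 mm wide, 90 mm high, behind the board. Origin: centre of the underside. Leave it alone.
- glass: Loose clear drinking glass, 83 mm wide, 103 mm high, behind the gap between board and plate. Origin: centre of the underside. Leave it alone.
Not all that is in view belongs to the job. Leave any pink or red look-alike of the truffle alone.

How it is judged (in metres and radians):
On the way:
1. the dish is lifted clear of the board in the fingers, truffle near its middle (height (world z) of dish above 0.05 m and contact force between the fingers and dish above 1 N and horizontal distance between truffle_center and dish_middle below 0.035 m), for 0.2 s.
At the end, for the whole second after the job is handed in: The fingers hold the dish still and level (0.1 rad), underside 60 to 160 mm above the table, middle within 30 mm of the plate's centre, lip towards the guest within 0.25 rad, truffle within 20 mm of the dish's middle, dish touching neither plate nor board (contact force between the fingers and dish above 1 N and height (world z) of dish between 0.06 and 0.16 m and horizontal distance between dish_middle and plate below 0.03 m and angle between the x axis of dish and the y axis of plate, either way round below 0.25 rad and y of dish_lip in the frame of plate below -0.05 m and angle between dish's own z axis and vertical below 0.1 rad and horizontal distance between truffle_center and dish_middle below 0.02 m and z of truffle_center in the frame of dish below 0.045 m and linear speed of dish below 0.02 m/s and angular speed of dish below 0.1 rad/s and contact force between dish and plate below 0.1 N and contact force between dish and board below 0.1 N); the arm keeps its last pose, push and grip.
It fails at once if the truffle rolls more than 35 mm from the middle of the dish (horizontal distance between truffle_center and dish_middle above 0.035 m).
It fails at once if the robot touches the truffle (contact force between any of the fingers, the arm and truffle above 0.3 N).
It fails at once if the dish knocks against something on the table (contact force between dish and fork above 1 N or contact force between dish and spoon above 1 N or contact force between dish and candle above 1 N or contact force between dish and glass above 1 N or contact force between dish and plate above 1 N).
It fails at once if a bystander is shifted more than 20 mm (distance of any of fork, spoon, candle, glass, plate from where it was at the start of the episode above 0.02 m).
It also fails if it takes over 42 s, if anything falls off the work surface, if the arm or the gripper's body presses on something with over 40 N, if the wrist force passes 120 N, or if a joint passes its speed limit or range.

## Working session

There is one attempt and no reset: what is moved stays moved. The work goes in short steps, Python scripts to look and compute and a tool call to move; the robot and the scene stay as the last step left them, time stands still between calls to the robot, and variables do not carry over. Pictures are saved under pics/ and viewed, at most 10 in all, crops included, and the job is handed in when it is done.

Besides the shell and the picture viewer there is one more tool, called after "Emit:" by a JSON object that holds its "name" and its "arguments", one argument or row to a line. servo_tool: Moves the arm, as the interface text tells. Its arguments: {"type":"object","properties":{"steps":{"type":"array"},"newtons":{"type":"number"}},"required":["steps"]}

```bash
mkdir -p pics; cat > h.py <<'E'
import numpy as np, cv2
from rig import env
def grab(n):
    im,d=env.get_image(n); m=env.camera_model(n); return im,d,m
def cloud(d,m):
    f=d.shape[0]/2/np.tan(np.radians(m["fovy"]/2))
    v,u=np.mgrid[:d.shape[0],:d.shape[1]]
    P=np.stack([(u-m["cx"])/f*d,(v-m["cy"])/f*d,d],-1)
    T=np.array(m["T"]); W=P@T[:3,:3].T+T[:3,3]; W[d<=0]=np.nan; return W
E
python3 - <<'E'
from h import *
for n in("top","side"):
    im,d,m=grab(n); np.savez(f"{n}0.npz",im=im,d=d,W=cloud(d,m)); cv2.imwrite(f"pics/{n}0.png",im[:,:,::-1])
    print(n,m)
s=env.observe(); print(s["time_s"],s["position"],s["tool_rot"],s["grip_width"])
E
```

```text
top {'fovy': 49.68830941831197, 'cx': 251.8464392626887, 'cy': 193.76342291706717, 'T': array([[-0.0180972 , -0.98268804,  0.18438194,  0.36380085],
       [-0.99975561,  0.01544354, -0.01581826, -0.06156379],
       [ 0.0126969 , -0.18462315, -0.98272737,  1.17434807],
       [ 0.        ,  0.        ,  0.        ,  1.        ]])}
side {'fovy': 54.022517878413, 'cx': 257.30343348992545, 'cy': 189.77086241565206, 'T': array([[ 0.84471027, -0.2654735 ,  0.46474549,  0.04434555],
       [-0.53483477, -0.38557308,  0.75185449, -0.85002364],
       [-0.0204041 , -0.88366126, -0.467682  ,  0.63929009],
       [ 0.        ,  0.        ,  0.        ,  1.        ]])}
0.1 [0.17695675 0.52048712 0.24977953] [[-9.46740301e-01  3.21997427e-01 -6.78140460e-04]
 [ 3.21998028e-01  9.46739638e-01 -1.15276643e-03]
 [ 2.70834628e-04 -1.30973033e-03 -9.99999106e-01]] 0.085526788524609
```

View pics/top0.png

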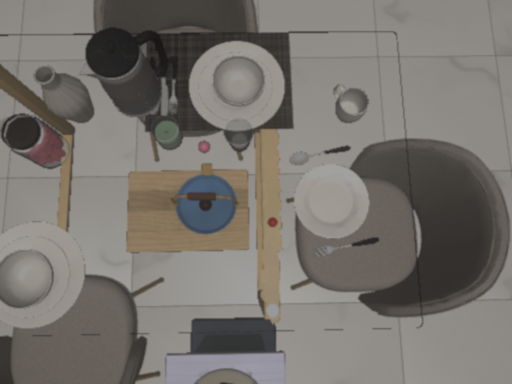

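View pics/side0.png

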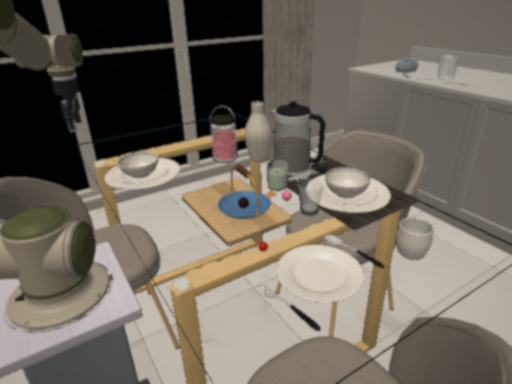

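Top view: the blue dish with the dark truffle is at (206,204), the grip bar at about (202,197) and the brass lip at (207,169). The plate is at (331,202), the fork at (347,246), the spoon at (320,156), the candle at (167,132) and the glass at (238,135).

Truffle candidates: dark ball in the dish (205,204), pink ball (204,147), red ball (272,222). I choose the dark one in the dish. I'll check it in a crop and measure.

```bash
python3 - <<'E'
from h import *
z=np.load("top0.npz"); im,W=z["im"],z["W"]
cv2.imwrite("pics/crop0.png",cv2.resize(im[110:270,120:390][:,:,::-1],None,fx=2.9,fy=2.9,interpolation=cv2.INTER_CUBIC))
m=env.camera_model("top"); T=np.array(m["T"]); f=192/np.tan(np.radians(m["fovy"]/2))
def ray(u,v,zz):
    r=T[:3,:3]@np.array([(u-m["cx"])/f,(v-m["cy"])/f,1]); return T[:3,3]+r*(zz-T[2,3])/r[2]
hsv=cv2.cvtColor(im,cv2.COLOR_RGB2HSV)
blue=cv2.inRange(hsv,(95,80,40),(125,255,255)); n,l,st,c=cv2.connectedComponentsWithStats(blue)
k=1+st[1:,4].argmax(); (cx,cy),ax,an=cv2.fitEllipse(max(cv2.findContours((l==k).astype(np.uint8),0,1)[0],key=len)); print("dish ell",cx,cy,ax,an,ray(cx,cy,.05))
gz=(W[...,2]>.14)&(W[...,2]<.19); gz[:160]=0;gz[240:]=0;gz[:,:160]=0;gz[:,250:]=0
P=W[gz]; print("high pts",len(P),np.nanmean(P,0),np.nanmin(P,0),np.nanmax(P,0))
if len(P)>5:
    r=cv2.minAreaRect((P[:,:2]*1000).astype(np.float32)); print(r)
v,u=np.nonzero(gz); print(u.min(),u.max(),v.min(),v.max())
yy,xx=np.mgrid[:384,:512]
wh=((im.min(2)>150)&(np.hypot(xx-331,yy-202)<45)).astype(np.uint8)
e=cv2.fitEllipse(cv2.convexHull(max(cv2.findContours(wh,0,1)[0],key=len))); print("plate",e,ray(*e[0],.02))
p=W[150:255,290:372]; print("plate zs",np.nanmedian(W[195:210,325:338],(0,1)))
for nme,a,b in(("fork",(322,250),(378,241)),("spoon",(295,158),(349,149))): 
    A,B=ray(*a,.008),ray(*b,.008); print(nme,A,B,np.degrees(np.arctan2(*(B-A)[1::-1])),np.linalg.norm(B-A))
for nme,a in(("candle",(167,130)),("glass",(239,130)),("lip",(207,164))): print(nme,ray(*a,.055))
E
```

```text
dish ell 205.4865264892578 212.62257385253906 (30.809436798095703, 55.00742721557617) 91.55741119384766 [0.52433418 0.04792296 0.05      ]
high pts 319 [0.54983501 0.04703739 0.16684142] [ 0.54088265 -0.02540787  0.14042193] [0.55949665 0.12371648 0.17642536]
((550.1123657226562, 49.15128707885742), (149.1715545654297, 18.329421997070312), 89.45783233642578)
172 231 192 199
plate ((335.634521484375, 178.36300659179688), (24.925731658935547, 61.88644027709961), 104.75997161865234) [ 0.62142544 -0.32058087  0.02      ]
plate zs [ 0.55490623 -0.30569075  0.00983089]
fork [ 0.41953763 -0.27364533  0.008     ] [ 0.44188366 -0.4327336   0.008     ] -82.00437031825165 0.16065000767457852
spoon [ 0.68664821 -0.20796414  0.008     ] [ 0.71160487 -0.36743407  0.008     ] -81.10549418342322 0.16141094627069477
candle [0.76055308 0.15642625 0.055     ]
glass [ 0.7577853  -0.04658236  0.055     ]
lip [0.65996085 0.04357703 0.055     ]
```

View pics/crop0.png

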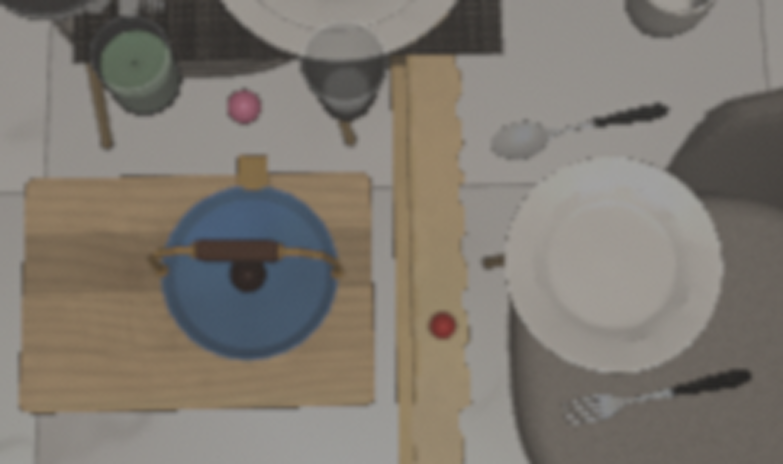

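The crop confirms the choice: the dark truffle sits in the middle of the blue dish at crop (248,274), under the grip bar at crop (194–278, 250). The pink ball at crop (244,106) and the red ball at crop (443,325) are outside the dish. My ellipse fits split up, so I'm re-measuring from the outlines I read in the crop and refining by depth.

```bash
python3 - <<'E'
from h import *
z=np.load("top0.npz"); W=z["W"]
m=env.camera_model("top"); T=np.array(m["T"]); f=192/np.tan(np.radians(m["fovy"]/2))
def ray(c,zz):
    u,v=c[0]/2.9+120,c[1]/2.9+110
    r=T[:3,:3]@np.array([(u-m["cx"])/f,(v-m["cy"])/f,1]); return (T[:3,3]+r*(zz-T[2,3])/r[2])[:2].round(4)
dish=ray((250.5,272.5),.05); lip=ray((252,156),.055)
print("dish",dish,"truffle",ray((248,272),.051),"lip",lip,np.degrees(np.arctan2(*(lip-dish)[::-1])),np.linalg.norm(lip-dish))
print("bar",ray((194,250),.165),ray((278,251),.165),"plate",ray((613.5,264.5),.02))
for a in((505,264),(722,264),(613,156),(613,373)): print(ray(a,.02))
for n in("top","side"):
    W=np.load(n+"0.npz")["W"]
    w=W[(W[...,2]>.012)&(W[...,2]<.03)&(np.hypot(W[...,0]-.555,W[...,1]+.31)<.13)]
    if len(w)>20: print(n,len(w),cv2.minEnclosingCircle((w[:,:2]*1e3).astype(np.float32)))
    g=W[(W[...,2]>.145)&(W[...,2]<.18)&(abs(W[...,0]-.55)<.06)&(abs(W[...,1]-.047)<.033)]
    if len(g)>5: print(n,"bar",len(g),g.mean(0),np.percentile(g,[5,95],axis=0),np.degrees(np.polyfit(g[:,1],g[:,0],1)[0]))
E
```

```text
dish [0.5483 0.0455] truffle [0.5486 0.0478] lip [0.6606 0.0439] -0.8162693230263918 0.11231139746259054
bar [0.5496 0.0827] [0.5476 0.0112] plate [ 0.5554 -0.3053]
[ 0.5576 -0.1993]
[ 0.5542 -0.4116]
[ 0.6646 -0.3107]
[ 0.4499 -0.2992]
top 2972 ((546.1590576171875, -311.3889465332031), 121.62432098388672)
top bar 212 [0.5497504  0.04746105 0.17061374] [[0.54160821 0.01787548 0.16537126]
 [0.55873073 0.07660457 0.17456731]] 1.2583787072935555
side 2426 ((544.1470947265625, -305.4111328125), 121.67530059814453)
side bar 108 [0.54434054 0.04428298 0.1665533 ] [[0.53937744 0.01634483 0.15460722]
 [0.55390732 0.0756107  0.17278033]] 0.6609083322336465
```

Emit:
{"name": "servo_tool", "arguments": {
  "steps": [
    {"tx": 1,"ty": -1.2,"yaw": -2},
    {"tx": 1.9,"ty": -2.4,"yaw": -3.6},
    {"tx": 2,"ty": -2.5,"yaw": -3.8},
    {"tx": 2,"ty": -2.5,"yaw": -3.8},
    {"tx": 2,"ty": -2.5,"yaw": -3.8},
    {"tx": 2,"ty": -2.5,"yaw": -3.8},
    {"tx": 2,"ty": -2.5,"yaw": -3.8},
    {"tx": 2,"ty": -2.5,"yaw": -3.8},
    {"tx": 2,"ty": -2.5,"yaw": -3.8},
    {"tx": 2,"ty": -2.5,"yaw": -3.8},
    {"tx": 2,"ty": -2.5,"yaw": -3.8},
    {"tx": 2,"ty": -2.5,"yaw": -3.8},
    {"tx": 2,"ty": -2.5,"yaw": -3.8},
    {"tx": 2,"ty": -2.5,"yaw": -3.8},
    {"tx": 2,"ty": -2.5,"yaw": -3.8},
    {"tx": 2,"ty": -2.5,"yaw": -3.8},
    {"tx": 2,"ty": -2.5,"yaw": -3.8},
    {"tx": 2,"ty": -2.6,"yaw": -3.8},
    {"tx": 1.9,"ty": -2.5,"yaw": -3.8},
    {"tx": 1.4,"ty": -1.2,"yaw": -2}
  ]
}}

```text
invalid input at $.steps[0]: expected keys tx, ty, tz, yaw, claw
```

```bash
python3 - <<'E'
from h import *
im,d,m=grab("side"); im2,d2,m2=grab("top")
f=192/np.tan(np.radians(m["fovy"]/2)); T=np.linalg.inv(np.array(m["T"]))
p=T@[.549,.047,.17,1]; u,v=int(p[0]/p[2]*f+m["cx"]),int(p[1]/p[2]*f+m["cy"]); print(u,v)
cv2.imwrite("pics/s1.png",cv2.resize(im[v-90:v+70,u-90:u+90][:,:,::-1],None,fx=3.3,fy=3.3,interpolation=cv2.INTER_CUBIC))
s=env.observe(); R=np.array(s["tool_rot"]); print(s["time_s"],s["position"],np.degrees(np.arctan2(R[1,1],R[0,1])),s["grip_width"])
E
```

```text
242 168
0.2 [0.17699083 0.52056275 0.24995993] 71.21715710758654 0.08554244065223948
```

View pics/s1.png

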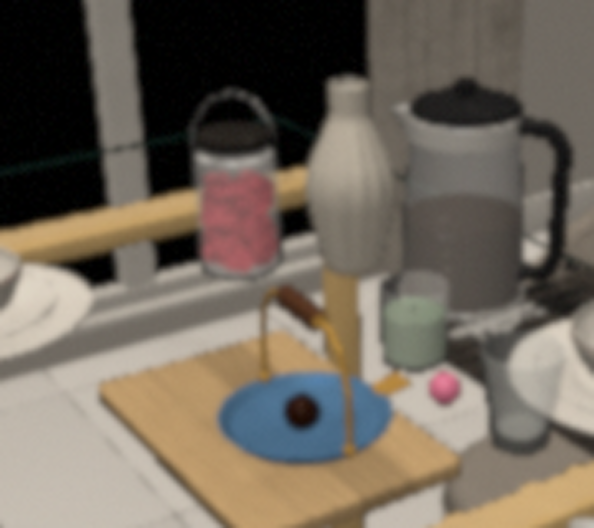

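The move was refused because every row needs all five keys, so the arm hasn't moved. The side crop shows the arch with its wooden bar at crop (300,305) and the truffle in the middle of the dish at (302,410). I'll resend with full rows.

Emit:
{"name": "servo_tool", "arguments": {
  "steps": [
    {"tx": 1,"ty": -1.2,"tz": 0,"yaw": -2,"claw": 8.5},
    {"tx": 1.9,"ty": -2.4,"tz": 0,"yaw": -3.6,"claw": 8.5},
    {"tx": 2,"ty": -2.5,"tz": 0,"yaw": -3.8,"claw": 8.5},
    {"tx": 2,"ty": -2.5,"tz": 0,"yaw": -3.8,"claw": 8.5},
    {"tx": 2,"ty": -2.5,"tz": 0,"yaw": -3.8,"claw": 8.5},
    {"tx": 2,"ty": -2.5,"tz": 0,"yaw": -3.8,"claw": 8.5},
    {"tx": 2,"ty": -2.5,"tz": 0,"yaw": -3.8,"claw": 8.5},
    {"tx": 2,"ty": -2.5,"tz": 0,"yaw": -3.8,"claw": 8.5},
    {"tx": 2,"ty": -2.5,"tz": 0,"yaw": -3.8,"claw": 8.5},
    {"tx": 2,"ty": -2.5,"tz": 0,"yaw": -3.8,"claw": 8.5},
    {"tx": 2,"ty": -2.5,"tz": 0,"yaw": -3.8,"claw": 8.5},
    {"tx": 2,"ty": -2.5,"tz": 0,"yaw": -3.8,"claw": 8.5},
    {"tx": 2,"ty": -2.5,"tz": 0,"yaw": -3.8,"claw": 8.5},
    {"tx": 2,"ty": -2.5,"tz": 0,"yaw": -3.8,"claw": 8.5},
    {"tx": 2,"ty": -2.5,"tz": 0,"yaw": -3.8,"claw": 8.5},
    {"tx": 2,"ty": -2.5,"tz": 0,"yaw": -3.8,"claw": 8.5},
    {"tx": 2,"ty": -2.5,"tz": 0,"yaw": -3.8,"claw": 8.5},
    {"tx": 2,"ty": -2.6,"tz": 0,"yaw": -3.8,"claw": 8.5},
    {"tx": 1.9,"ty": -2.5,"tz": 0,"yaw": -3.8,"claw": 8.5},
    {"tx": 1.4,"ty": -1.2,"tz": 0,"yaw": -2,"claw": 8.5}
  ]
}}

```text
time_s: 2.2
position: [0.5597, 0.0438, 0.2501]
tool_rot: [[0.023, 1.0, -0.0], [1.0, -0.023, -0.001], [-0.001, -0.0, -1.0]]
ft_force: [-0.9, 1.0, 0.0]
grip_width: 0.0848
gripper_force: 0.0
```

```bash
python3 - <<'E'
from h import *
im,d,m=grab("side")
cv2.imwrite("pics/s2.png",cv2.resize(im[78:238,152:332][:,:,::-1],None,fx=3.3,fy=3.3,interpolation=cv2.INTER_CUBIC))
s=env.observe(); R=np.array(s["tool_rot"]); print(s["time_s"],s["position"],np.degrees(np.arctan2(R[1,1],R[0,1])),s["grip_width"])
E
```

```text
2.25 [0.56110947 0.04273485 0.24981409] -1.4392483785725352 0.08504275601215314
```

View pics/s2.png

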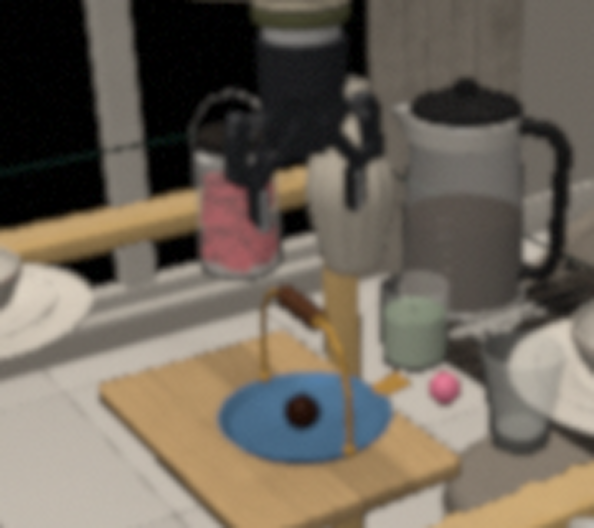

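The gripper straddles the arch above the bar, fingertips at crop (258,220) and (355,205). The TCP is about 12 mm too far in x. I'll correct that and descend with the claw partly closed.

Emit:
{"name": "servo_tool", "arguments": {
  "steps": [
    {"tx": -0.6,"ty": 0.2,"tz": 0,"yaw": 0.4,"claw": 5},
    {"tx": -0.6,"ty": 0.2,"tz": 0,"yaw": 0,"claw": 5},
    {"tx": 0,"ty": 0,"tz": 0,"yaw": 0,"claw": 5},
    {"tx": 0,"ty": 0,"tz": -0.5,"yaw": 0,"claw": 5},
    {"tx": 0,"ty": 0,"tz": -1,"yaw": 0,"claw": 5},
    {"tx": 0,"ty": 0,"tz": -1,"yaw": 0,"claw": 5},
    {"tx": 0,"ty": 0,"tz": -1,"yaw": 0,"claw": 5},
    {"tx": 0,"ty": 0,"tz": -1,"yaw": 0,"claw": 5},
    {"tx": 0,"ty": 0,"tz": -1,"yaw": 0,"claw": 5},
    {"tx": 0,"ty": 0,"tz": -1,"yaw": 0,"claw": 5},
    {"tx": 0,"ty": 0,"tz": -1,"yaw": 0,"claw": 5},
    {"tx": 0,"ty": 0,"tz": -0.8,"yaw": 0,"claw": 4.5},
    {"tx": 0,"ty": 0,"tz": -0.5,"yaw": 0,"claw": 4},
    {"tx": 0,"ty": 0,"tz": -0.2,"yaw": 0,"claw": 3.5},
    {"tx": 0,"ty": 0,"tz": 0,"yaw": 0,"claw": 3.2},
    {"tx": 0,"ty": 0,"tz": 0,"yaw": 0,"claw": 3.2}
  ],
  "newtons": 40
}}

```text
time_s: 3.85
position: [0.5473, 0.0507, 0.1607]
tool_rot: [[0.01, 1.0, 0.001], [1.0, -0.01, -0.0], [-0.0, 0.001, -1.0]]
ft_force: [-0.5, -0.4, -0.1]
grip_width: 0.0319
gripper_force: 0.0
```

```bash
python3 - <<'E'
from h import *
im,d,m=grab("side")
cv2.imwrite("pics/s3.png",cv2.resize(im[118:228,182:302][:,:,::-1],None,fx=5,fy=5,interpolation=cv2.INTER_CUBIC))
s=env.observe(); R=np.array(s["tool_rot"]); print(s["time_s"],s["position"],np.degrees(np.arctan2(R[1,1],R[0,1])),s["grip_width"],s["ft_force"])
E
```

```text
3.9 [0.54723785 0.05069035 0.16070974] -0.5797709121228675 0.03205839086612297 [-0.21754407 -0.29438792  0.45581367]
```

View pics/s3.png

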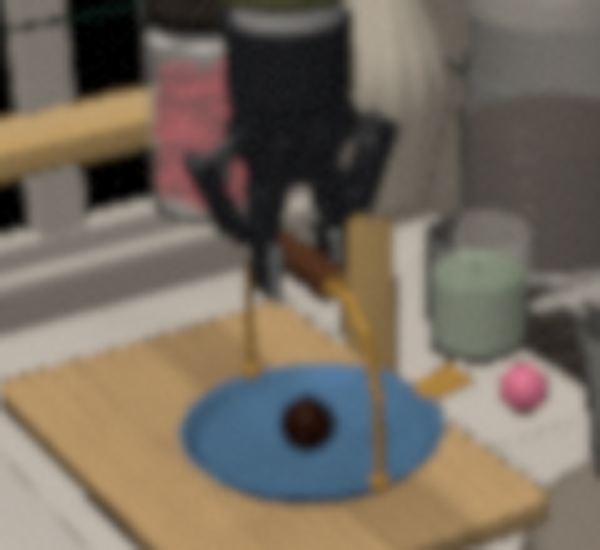

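The fingers straddle the bar: near finger at crop (268,270), far finger at (330,245) behind it. The truffle is still in the middle. I'll centre a little more in y and close slowly.

Emit:
{"name": "servo_tool", "arguments": {
  "steps": [
    {"tx": 0.1,"ty": -0.2,"tz": 0,"yaw": -0.4,"claw": 3.1},
    {"tx": 0.05,"ty": -0.2,"tz": 0,"yaw": 0,"claw": 3.0},
    {"tx": 0,"ty": 0,"tz": 0,"yaw": 0,"claw": 2.8},
    {"tx": 0,"ty": 0,"tz": 0,"yaw": 0,"claw": 2.7},
    {"tx": 0,"ty": 0,"tz": 0,"yaw": 0,"claw": 2.6},
    {"tx": 0,"ty": 0,"tz": 0,"yaw": 0,"claw": 2.5},
    {"tx": 0,"ty": 0,"tz": 0,"yaw": 0,"claw": 2.4},
    {"tx": 0,"ty": 0,"tz": 0,"yaw": 0,"claw": 2.3},
    {"tx": 0,"ty": 0,"tz": 0,"yaw": 0,"claw": 2.2},
    {"tx": 0,"ty": 0,"tz": 0,"yaw": 0,"claw": 2.1},
    {"tx": 0,"ty": 0,"tz": 0,"yaw": 0,"claw": 2.0},
    {"tx": 0,"ty": 0,"tz": 0,"yaw": 0,"claw": 1.9},
    {"tx": 0,"ty": 0,"tz": 0,"yaw": 0,"claw": 1.8},
    {"tx": 0,"ty": 0,"tz": 0,"yaw": 0,"claw": 1.7},
    {"tx": 0,"ty": 0,"tz": 0,"yaw": 0,"claw": 1.5},
    {"tx": 0,"ty": 0,"tz": 0,"yaw": 0,"claw": 1.2},
    {"tx": 0,"ty": 0,"tz": 0,"yaw": 0,"claw": 0.8},
    {"tx": 0,"ty": 0,"tz": 0,"yaw": 0,"claw": 0.4},
    {"tx": 0,"ty": 0,"tz": 0,"yaw": 0,"claw": 0},
    {"tx": 0,"ty": 0,"tz": 0,"yaw": 0,"claw": 0}
  ],
  "newtons": 40
}}

```text
time_s: 5.9
position: [0.5486, 0.0467, 0.1604]
tool_rot: [[0.017, 1.0, 0.0], [1.0, -0.017, -0.0], [-0.0, 0.0, -1.0]]
ft_force: [1.4, 0.6, 1.6]
grip_width: 0.0175
gripper_force: 40.1
```

Emit:
{"name": "servo_tool", "arguments": {
  "steps": [
    {"tx": 0,"ty": 0,"tz": 0.05,"yaw": 0,"claw": 0},
    {"tx": 0,"ty": 0,"tz": 0.1,"yaw": 0,"claw": 0},
    {"tx": 0,"ty": 0,"tz": 0.2,"yaw": 0,"claw": 0},
    {"tx": 0,"ty": 0,"tz": 0.3,"yaw": 0,"claw": 0},
    {"tx": 0,"ty": 0,"tz": 0.4,"yaw": 0,"claw": 0},
    {"tx": 0,"ty": 0,"tz": 0.5,"yaw": 0,"claw": 0},
    {"tx": 0,"ty": 0,"tz": 0.6,"yaw": 0,"claw": 0},
    {"tx": 0,"ty": 0,"tz": 0.7,"yaw": 0,"claw": 0},
    {"tx": 0,"ty": 0,"tz": 0.7,"yaw": 0,"claw": 0},
    {"tx": 0,"ty": 0,"tz": 0.7,"yaw": 0,"claw": 0},
    {"tx": 0,"ty": 0,"tz": 0.7,"yaw": 0,"claw": 0},
    {"tx": 0,"ty": 0,"tz": 0.7,"yaw": 0,"claw": 0},
    {"tx": 0,"ty": 0,"tz": 0.7,"yaw": 0,"claw": 0},
    {"tx": 0,"ty": 0,"tz": 0.6,"yaw": 0,"claw": 0},
    {"tx": 0,"ty": 0,"tz": 0.5,"yaw": 0,"claw": 0},
    {"tx": 0,"ty": 0,"tz": 0.4,"yaw": 0,"claw": 0},
    {"tx": 0,"ty": 0,"tz": 0.3,"yaw": 0,"claw": 0},
    {"tx": 0,"ty": 0,"tz": 0.2,"yaw": 0,"claw": 0},
    {"tx": 0,"ty": 0,"tz": 0.1,"yaw": 0,"claw": 0},
    {"tx": 0,"ty": 0,"tz": 0,"yaw": 0,"claw": 0}
  ]
}}

```text
time_s: 7.9
position: [0.5486, 0.0467, 0.2448]
tool_rot: [[0.017, 1.0, -0.0], [1.0, -0.017, 0.0], [0.0, -0.0, -1.0]]
ft_force: [0.4, 0.3, -3.2]
grip_width: 0.0175
gripper_force: 39.4
```

```bash
python3 - <<'E'
from h import *
im,d,m=grab("side")
cv2.imwrite("pics/s4.png",cv2.resize(im[60:220,172:322][:,:,::-1],None,fx=3.7,fy=3.7,interpolation=cv2.INTER_CUBIC))
s=env.observe(); print(s["time_s"],s["position"],s["grip_width"],s["gripper_force"],s["ft_force"])
E
```

```text
7.95 [0.54852759 0.04670081 0.24468989] 0.017157560150747563 39.37808096408844 [ 0.31953726 -0.83395191 -4.41181082]
```

View pics/s4.png

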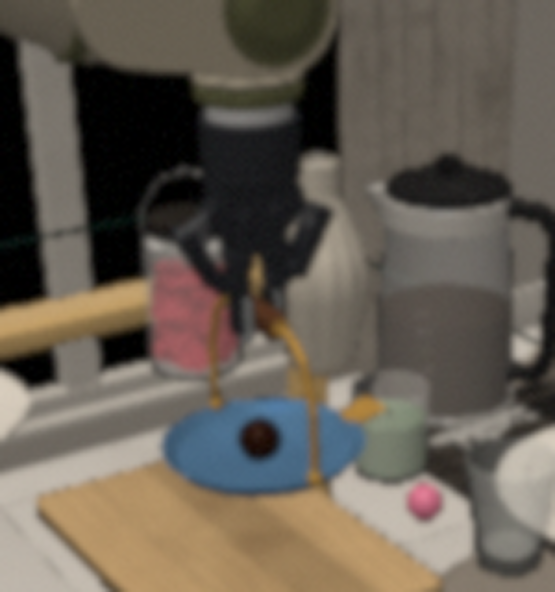

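The dish is lifted level, with the truffle in its middle at crop (260,438) and a firm grip. Now I'll carry it gently, turning on the way.

Emit:
{"name": "servo_tool", "arguments": {
  "steps": [
    {"tx": 0,"ty": -0.05,"tz": 0,"yaw": -0.1,"claw": 0},
    {"tx": 0,"ty": -0.1,"tz": 0,"yaw": -0.2,"claw": 0},
    {"tx": 0,"ty": -0.15,"tz": 0,"yaw": -0.35,"claw": 0},
    {"tx": 0,"ty": -0.2,"tz": 0,"yaw": -0.45,"claw": 0},
    {"tx": 0,"ty": -0.25,"tz": 0,"yaw": -0.6,"claw": 0},
    {"tx": 0,"ty": -0.3,"tz": 0,"yaw": -0.7,"claw": 0},
    {"tx": 0,"ty": -0.35,"tz": 0,"yaw": -0.8,"claw": 0},
    {"tx": 0,"ty": -0.4,"tz": 0,"yaw": -0.9,"claw": 0},
    {"tx": 0,"ty": -0.45,"tz": 0,"yaw": -1.0,"claw": 0},
    {"tx": 0,"ty": -0.5,"tz": 0,"yaw": -1.1,"claw": 0},
    {"tx": 0,"ty": -0.55,"tz": 0,"yaw": -1.25,"claw": 0},
    {"tx": 0,"ty": -0.6,"tz": 0,"yaw": -1.4,"claw": 0},
    {"tx": 0,"ty": -0.65,"tz": 0,"yaw": -1.5,"claw": 0},
    {"tx": 0,"ty": -0.7,"tz": 0,"yaw": -1.6,"claw": 0},
    {"tx": 0,"ty": -0.75,"tz": 0,"yaw": -1.7,"claw": 0},
    {"tx": 0.02,"ty": -0.8,"tz": 0,"yaw": -1.83,"claw": 0},
    {"tx": 0.02,"ty": -0.8,"tz": 0,"yaw": -1.83,"claw": 0},
    {"tx": 0.02,"ty": -0.8,"tz": 0,"yaw": -1.83,"claw": 0},
    {"tx": 0.02,"ty": -0.8,"tz": 0,"yaw": -1.83,"claw": 0},
    {"tx": 0.02,"ty": -0.8,"tz": 0,"yaw": -1.83,"claw": 0}
  ]
}}

```text
time_s: 9.95
position: [0.5496, -0.054, 0.2448]
tool_rot: [[0.406, 0.914, 0.0], [0.914, -0.406, 0.0], [0.0, -0.0, -1.0]]
ft_force: [0.7, 0.1, -3.8]
grip_width: 0.0172
gripper_force: 39.3
```

Emit:
{"name": "servo_tool", "arguments": {
  "steps": [
    {"tx": 0.02,"ty": -0.8,"tz": 0,"yaw": -1.83,"claw": 0},
    {"tx": 0.02,"ty": -0.8,"tz": 0,"yaw": -1.83,"claw": 0},
    {"tx": 0.02,"ty": -0.8,"tz": 0,"yaw": -1.83,"claw": 0},
    {"tx": 0.02,"ty": -0.8,"tz": 0,"yaw": -1.83,"claw": 0},
    {"tx": 0.02,"ty": -0.8,"tz": 0,"yaw": -1.83,"claw": 0},
    {"tx": 0.02,"ty": -0.8,"tz": 0,"yaw": -1.83,"claw": 0},
    {"tx": 0.02,"ty": -0.8,"tz": 0,"yaw": -1.83,"claw": 0},
    {"tx": 0.02,"ty": -0.8,"tz": 0,"yaw": -1.83,"claw": 0},
    {"tx": 0.02,"ty": -0.8,"tz": 0,"yaw": -1.83,"claw": 0},
    {"tx": 0.02,"ty": -0.8,"tz": 0,"yaw": -1.83,"claw": 0},
    {"tx": 0.02,"ty": -0.8,"tz": 0,"yaw": -1.83,"claw": 0},
    {"tx": 0.02,"ty": -0.8,"tz": 0,"yaw": -1.83,"claw": 0},
    {"tx": 0.02,"ty": -0.8,"tz": 0,"yaw": -1.83,"claw": 0},
    {"tx": 0.02,"ty": -0.8,"tz": 0,"yaw": -1.83,"claw": 0},
    {"tx": 0.02,"ty": -0.8,"tz": 0,"yaw": -1.83,"claw": 0},
    {"tx": 0.02,"ty": -0.8,"tz": 0,"yaw": -1.83,"claw": 0},
    {"tx": 0.02,"ty": -0.8,"tz": 0,"yaw": -1.83,"claw": 0},
    {"tx": 0.02,"ty": -0.8,"tz": 0,"yaw": -1.83,"claw": 0},
    {"tx": 0.02,"ty": -0.8,"tz": 0,"yaw": -1.83,"claw": 0},
    {"tx": 0.02,"ty": -0.8,"tz": 0,"yaw": -1.83,"claw": 0}
  ]
}}

```text
time_s: 11.95
position: [0.5536, -0.214, 0.2448]
tool_rot: [[0.871, 0.492, -0.0], [0.492, -0.871, 0.0], [0.0, -0.0, -1.0]]
ft_force: [-0.1, 0.5, -3.1]
grip_width: 0.0172
gripper_force: 39.3
```

Emit:
{"name": "servo_tool", "arguments": {
  "steps": [
    {"tx": 0.02,"ty": -0.8,"tz": 0,"yaw": -1.83,"claw": 0},
    {"tx": 0.02,"ty": -0.8,"tz": 0,"yaw": -1.83,"claw": 0},
    {"tx": 0.02,"ty": -0.8,"tz": 0,"yaw": -1.83,"claw": 0},
    {"tx": 0.02,"ty": -0.8,"tz": 0,"yaw": -1.83,"claw": 0},
    {"tx": 0,"ty": -0.75,"tz": 0,"yaw": -1.7,"claw": 0},
    {"tx": 0,"ty": -0.7,"tz": 0,"yaw": -1.6,"claw": 0},
    {"tx": 0,"ty": -0.65,"tz": 0,"yaw": -1.5,"claw": 0},
    {"tx": 0,"ty": -0.6,"tz": 0,"yaw": -1.4,"claw": 0},
    {"tx": 0,"ty": -0.55,"tz": 0,"yaw": -1.25,"claw": 0},
    {"tx": 0,"ty": -0.5,"tz": 0,"yaw": -1.1,"claw": 0},
    {"tx": 0,"ty": -0.45,"tz": 0,"yaw": -1.0,"claw": 0},
    {"tx": 0,"ty": -0.4,"tz": 0,"yaw": -0.9,"claw": 0},
    {"tx": 0,"ty": -0.35,"tz": 0,"yaw": -0.8,"claw": 0},
    {"tx": 0,"ty": -0.3,"tz": 0,"yaw": -0.7,"claw": 0},
    {"tx": 0,"ty": -0.25,"tz": 0,"yaw": -0.6,"claw": 0},
    {"tx": 0,"ty": -0.2,"tz": 0,"yaw": -0.45,"claw": 0},
    {"tx": 0,"ty": -0.15,"tz": 0,"yaw": -0.35,"claw": 0},
    {"tx": 0,"ty": -0.1,"tz": 0,"yaw": -0.2,"claw": 0},
    {"tx": 0,"ty": -0.05,"tz": 0,"yaw": -0.1,"claw": 0},
    {"tx": 0,"ty": 0,"tz": 0,"yaw": 0,"claw": 0}
  ]
}}

```text
time_s: 13.95
position: [0.5544, -0.3053, 0.2448]
tool_rot: [[0.989, 0.15, -0.0], [0.15, -0.989, -0.0], [-0.0, -0.0, -1.0]]
ft_force: [1.7, 0.7, -5.0]
grip_width: 0.0172
gripper_force: 39.4
```

```bash
python3 - <<'E'
from h import *
im2,d2,m2=grab("top"); im,d,m=grab("side")
a=cv2.resize(im2[120:280,280:430],None,fx=2.6,fy=2.6,interpolation=cv2.INTER_CUBIC); b=cv2.resize(im[150:310,240:390],None,fx=2.6,fy=2.6,interpolation=cv2.INTER_CUBIC)
cv2.imwrite("pics/s5.png",np.hstack([a,b])[:,:,::-1]); np.savez("f.npz",im=im,W=cloud(d,m),im2=im2,W2=cloud(d2,m2))
s=env.observe(); R=np.array(s["tool_rot"]); print(s["time_s"],s["position"],np.degrees(np.arctan2(R[1,1],R[0,1])),s["grip_width"],s["gripper_force"],s["ft_force"])
E
```

```text
14.05 [ 0.55438471 -0.30525412  0.2448387 ] -81.3446853963816 0.017747674668226153 39.36540484428406 [-0.5780816  -0.51386756 -3.4750627 ]
```

View pics/s5.png

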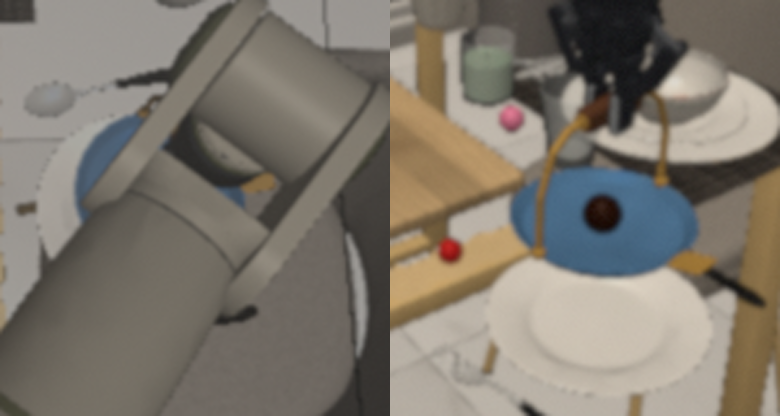

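The dish hangs over the plate: blue disc centred at about (604,220) in the right panel, truffle at (603,213). Its lip at (695,262) points the way the spoon's handle does. I'll let it settle for a second, then check level and truffle offset numerically.

Emit:
{"name": "servo_tool", "arguments": {
  "steps": [
    {"tx": 0,"ty": 0,"tz": 0,"yaw": 0,"claw": 0},
    {"tx": 0,"ty": 0,"tz": 0,"yaw": 0,"claw": 0},
    {"tx": 0,"ty": 0,"tz": 0,"yaw": 0,"claw": 0},
    {"tx": 0,"ty": 0,"tz": 0,"yaw": 0,"claw": 0},
    {"tx": 0,"ty": 0,"tz": 0,"yaw": 0,"claw": 0},
    {"tx": 0,"ty": 0,"tz": 0,"yaw": 0,"claw": 0},
    {"tx": 0,"ty": 0,"tz": 0,"yaw": 0,"claw": 0},
    {"tx": 0,"ty": 0,"tz": 0,"yaw": 0,"claw": 0},
    {"tx": 0,"ty": 0,"tz": 0,"yaw": 0,"claw": 0},
    {"tx": 0,"ty": 0,"tz": 0,"yaw": 0,"claw": 0}
  ]
}}

```text
time_s: 15.05
position: [0.5544, -0.3053, 0.2449]
tool_rot: [[0.989, 0.15, 0.0], [0.15, -0.989, -0.0], [0.0, 0.0, -1.0]]
ft_force: [-0.3, -0.4, -3.0]
grip_width: 0.0174
gripper_force: 39.4
```

```bash
python3 - <<'E'
from h import *
for k in range(3):
    im,d,m=grab("side"); W=cloud(d,m); near=np.hypot(W[...,0]-.554,W[...,1]+.305)<.1
    near&=(W[...,2]>.07)&(W[...,2]<.175)
    hsv=cv2.cvtColor(im,cv2.COLOR_RGB2HSV); b=near&(cv2.inRange(hsv,(95,80,40),(125,255,255))>0)
    P=W[b]; r=np.hypot(*(P[:,:2]-[.5544,-.3053]).T); Q=P[(r>.025)&(r<.07)]
    # cone fit: z = a+bx+cy + k r
    x,y=(Q[:,:2]-[.5544,-.3053]).T; rr=np.hypot(x,y); c=np.linalg.lstsq(np.c_[np.ones_like(x),x,y,rr,rr**2],Q[:,2],rcond=None)[0]
    t=near&(im.max(2)<75)&(W[...,2]<.16); t&=~b; S=W[t]
    # truffle: sphere fit
    A=np.c_[2*S,np.ones(len(S))]; 
    from scipy.optimize import least_squares
    s=least_squares(lambda p:np.linalg.norm(S-p,axis=1)-.018,S.mean(0)+[.005,.009,-.008],loss="soft_l1",f_scale=.002).x
    print("tilt deg",np.degrees(c[1:3]).round(2),"floor z",c[0].round(4),"dish xy",((P.min(0)+P.max(0))/2).round(4),"truffle",s.round(4),len(S))
    s=env.observe(); print(s["position"],np.abs(s["qvel"]).max(),s["time_s"])
E
```

```text
tilt deg [-0.08 -0.16] floor z 0.1186 dish xy [ 0.5565 -0.3057  0.1351] truffle [ 0.5566 -0.3031  0.136 ] 149
[ 0.55436796 -0.30528449  0.2448334 ] 0.15685944979574615 15.1
tilt deg [-0.04 -0.11] floor z 0.1192 dish xy [ 0.5564 -0.3066  0.1349] truffle [ 0.5565 -0.3033  0.1355] 151
[ 0.55436526 -0.30529526  0.24478419] 0.08791310089370287 15.15
tilt deg [-0.08 -0.11] floor z 0.1184 dish xy [ 0.5567 -0.3054  0.1347] truffle [ 0.557  -0.3037  0.1357] 148
[ 0.55438352 -0.30530487  0.24482192] 0.05402247199682748 15.2
```

The dish is level to within 0.2°, its underside is about 107 mm up, and the truffle is about 3 mm off the middle and still. I'll hand it in.

```bash
python3 -c "
from rig import env
print(env.close_job())"
```

```text
the job is handed in; nothing more can be done
None
```

I handed the job in with the dish held still and level over the guest's plate: underside about 107 mm above the table, lip towards the guest, truffle about 3 mm from the middle; the hand-in returned no verdict.

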